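# Jar under the mill spout, then hold the feed pusher home

### The job

Get the bench mill ready and run it: take the open white jar off the balance pan and stand it upright, by itself, on the mill's base plate on the ring under the discharge spout, so that the spout ends over its open mouth. Then lower the white pusher, foot first, through the narrow feed opening on top of the mill until its flange has pushed the black sprung collar fully down; the mill runs only while the collar is held down, so finish there, still gripping the pusher and holding it home. Leave the small lidded jar, the amber bottle and the powder tub where they stand.

Things in the scene. Friction and masses are not known exactly. Their poses are not given: they have to be found in the camera images.
- mill: Fixed bench mill: white housing 130 (x) x 140 (y) mm, top 104 mm high, on a 5 mm steel base plate that runs out as a tongue 96 mm wide under the spout, to y = -205 mm. Origin: on the worktop under the axis of the feed chute (46 x 70 mm outside) that rises from the housing's top; z up. Its front (round chamber door, switches) looks along its own -x, its spout along its own -y.
- spout_end (a point): Lower edge of the spout's end, in its middle, 62 mm above the worktop. Open trough 36 mm wide, falling 25 degrees along mill -y; upper edges 75 mm high here, 87 mm high 25 mm back. It overhangs the jar's place, so the jar (rim 47 mm up) is lowered farther out, then brought in under the spout along mill +y, foot just off the plate, best in fingers closing along mill x.
- mill_mouth (a point): Centre of the feed opening, level with the chute's fixed rim (165 mm above the worktop); axes as the mill's. The opening is 34 mm (mill x) by 58 mm (mill y), 2 mm more than the pusher's blade each way, with straight walls 90 mm deep.
- mill_spot (a point): Centre of the ring (65 mm across) engraved on the base plate where the jar belongs, on the plate's upper face, 5 mm above the worktop, at mill x = 0, y = -155 mm. With the jar centred there the spout's end reaches 10 mm in over its rim.
- collar (a joint): Black sprung frame round the chute's rim, 66 x 90 mm outside, 48 x 72 mm inside (mill x, y). Value in m: 0 = up, its top 10 mm above the fixed rim; 0.010 = pushed fully down, flush with the rim. It takes 5 N to start and 10 N to hold fully down, and comes up again, lifting the pusher, when not held.
- pusher: White plastic pusher, 0.2 kg, standing on its foot, 129 mm high. Origin: centre of the foot's underside; z up. Blade 32 (x) x 56 (y) mm, lowest 14 mm tapered to 22 x 46; flange 66 x 90 mm at 80 to 86 mm height; above it the grip, a block 22 (x) x 60 (y) mm up to 129 mm, taken across its 22 mm from above. A half turn about z makes no difference. Fully home its foot is 80 mm below the opening.
- jar: Open round white plastic jar without a lid, 60 mm across, 42 mm high, wall 3 mm, 0.08 kg, standing upright on the balance pan. Origin: centre of its underside; z up. It can be taken round its outside from above.
- balance_pan: Square steel pan 201 mm wide on the laboratory balance. Origin: centre of its underside; its upper face, where the jar stands at first, is 11 mm above the origin, 91 mm above the worktop.
- lidded_jar: White ointment jar with its lid on, 58 mm across, 40 mm high, on the worktop; bystander. Origin: centre of its underside.
- amber_bottle: Brown glass bottle with a screw cap, 54 mm across, 120 mm high; bystander. Origin: centre of its underside.
- powder_tub: White lidded tub with a green band, 79 mm across, 80 mm high; bystander. Origin: centre of its underside.
Mind the look-alikes: they are no part of the job. What is shaped like the jar but red or yellow is not meant.

How it is judged:
By the outcome, as a careful person would: the job done as asked, in the order asked, and still so for the second after the job is handed in, while the arm keeps its last pose, push and grip.
It also fails if it takes over 54 s, if anything falls off the work surface, if the arm or the gripper's body presses on something with over 40 N, if the wrist force passes 120 N, or if a joint passes its speed limit or range.

### The arm

A 6-joint arm with a two-finger parallel gripper is mounted at the origin on the work surface; the furniture and walls round the work are solid. World frame = base frame: x ahead of the robot, y to its left, z up, the work surface at z = 0. Lengths are in m, angles in rad, forces in N, time in s.
With the tool pointing down it reaches from about 0.35 to 0.85 m from the base axis. Payload 8.1 kg.
Tool frame: the origin (TCP) lies midway between the tips of the shut fingers; the grasp point (between the pads) lies 19 mm behind it (robot.grip_point_offset is the distance from the TCP to the grasp point, in m); z points along the fingers, y is the line along which they close (so a half turn about z gives the same grasp; the last joint's range is limited). The gripper opens to 93 mm and grips with 3 to 60 N. Pads are 15 mm wide; open, the fingers measure 128 mm over their backs; the gripper's body (75 mm by 188 mm) begins 65 mm behind the grasp point.
Start: joints at [1.198, 0.13, 1.488, -0, 1.523, -0.085], TCP at [0.17, 0.575, 0.219] pointing down, gripper open.
Joint ranges: [-2.96, 2.96], [-0.89, 2.26], [0.02, 2.5], [-1.34, 4.48], [0, 2.73], [-2.66, 2.66]. Speed limits (rad/s): [2.39, 2.39, 2.79, 3.14, 3.14, 3.14].

### API

Orientations are given as a rotation vector (axis times angle).
In Python, from plant import robot, read_camera, job gives the robot as it stands.
- The arm moves only by the shell command python3 -m inch 'ROWS' [FORCE]. ROWS is JSON, one flat list of numbers, 5 for each row, row after row: the shift along the world's x, y, z in mm, then the turn about the world's z in degrees, then the opening in per cent of the stroke, from 0 (shut) to 100 (fully open). In form: [dx, dy, dz, yaw, hand, dx, dy, dz, yaw, hand, ...]. A call has 1 to 10 rows; each row is the pose to reach, as a shift and turn from the pose commanded when the call began; what a row does not reach only later rows make up. A row lasts 1/12 s, in which the tool goes at most 41.7 mm and 7.16 degrees, less where a joint would pass 70% of its speed; a pose out of reach is approached as far as the arm can. A call with a gripper value outside its range is refused whole. The fingers move at their own pace and stop on an object; FORCE is the grip in N (left out, the last holds). Time passes only in rows, so rows that repeat a pose let the fingers close. It gives the time, the measured TCP pose, the force, the opening and the grip force at its end, in the units of the state.
- robot.read_state(): the state, without advancing time (a new reading comes with each control period).
- read_camera(name): name is "scene" or "top" or "wrist"; returns a dict with "image" (400x640x3 uint8, blue, green, red), "K" (3x3 intrinsics, pixels), "extrinsics" (4x4, takes a point from world to camera coordinates); the wrist camera has in their place "mount" (4x4, takes a point from camera to tool coordinates, whose origin is the TCP and whose axes are the flange's). Camera axes: x right, y down, z forward; pixel columns grow to the right and rows downward; lengths in m; the calibration is good to about 2 mm. The wrist camera is an equidistant fisheye: a pixel r from the principal point sees the ray r / f radians off the axis. A picture is of the moment at which its call begins: read the wrist's pose just before it. There is no depth.
- job.close_job(): hands the job in; it is judged then, once.
The state is a dict: "t": time; "q": joint angles; "dq": joint speeds; "joint_torque": joint torques, N m; "tool_pos": TCP position; "orientation": TCP orientation; "force": force on the tool from outside, world axes, zero at the start; "wrist_torque": the same for the moment, N m; "opening": finger opening in m; "gripper_force": force on a finger pad.
Only numpy, scipy, OpenCV 4.12 (cv2) and the standard library are available. Lean on these libraries where they do the work, as an engineer would, in place of code of your own. Each camera call takes 0.05 s, during which the arm holds its last target. There are 200 camera calls.

## Working session

There is one attempt and no reset: what is moved stays moved. The work goes in short steps, Python scripts to look and compute and a shell command to move; the robot and the scene stay as the last step left them, time stands still between calls to the robot, and variables do not carry over. Pictures are saved under pics/ and viewed, at most 10 in all, crops included, and the job is handed in when it is done.

```bash
mkdir -p pics; ls; python3 - <<'E'
from plant import robot, read_camera
import cv2,pickle,numpy as np
s=robot.read_state();print(s['t'],s['tool_pos'],s['orientation'],s['opening'],robot.grip_point_offset)
d={}
for n in ("scene","top","wrist"):
    c=read_camera(n);cv2.imwrite(f"pics/{n}0.png",c["image"]);d[n]=c
d['s']=s
pickle.dump(d,open("d0.pkl","wb"))
np.set_printoptions(precision=4,suppress=True)
for n in d:
    if n!='s': print(n,{k:v for k,v in d[n].items() if k!="image"})
E
```

```text
pics
0.0 [0.17007856 0.57478603 0.21758209] [-4.50461348e-01 -3.10869722e+00  2.86153095e-03] 0.09295381134647404 0.0188
scene {'K': array([[401.7545,   0.    , 320.9664],
       [  0.    , 401.7545, 194.8293],
       [  0.    ,   0.    ,   1.    ]]), 'extrinsics': array([[ 0.1789,  0.9839, -0.0037,  0.0354],
       [ 0.7644, -0.1414, -0.629 , -0.2421],
       [-0.6194,  0.1097, -0.7774,  1.7279],
       [ 0.    ,  0.    ,  0.    ,  1.    ]])}
top {'K': array([[365.3582,   0.    , 315.9257],
       [  0.    , 365.3582, 201.7515],
       [  0.    ,   0.    ,   1.    ]]), 'extrinsics': array([[-0.0143, -0.9998,  0.0099, -0.1193],
       [-0.9964,  0.0134, -0.0836,  0.4049],
       [ 0.0834, -0.0111, -0.9965,  1.4314],
       [ 0.    ,  0.    ,  0.    ,  1.    ]])}
wrist {'K': array([[309.7069,   0.    , 320.7815],
       [  0.    , 309.7069, 194.8891],
       [  0.    ,   0.    ,   1.    ]]), 'mount': array([[-0.0012, -0.9564, -0.2921,  0.0813],
       [ 1.    , -0.0008, -0.0013,  0.001 ],
       [ 0.001 , -0.2921,  0.9564, -0.167 ],
       [ 0.    ,  0.    ,  0.    ,  1.    ]])}
```

View pics/scene0.png

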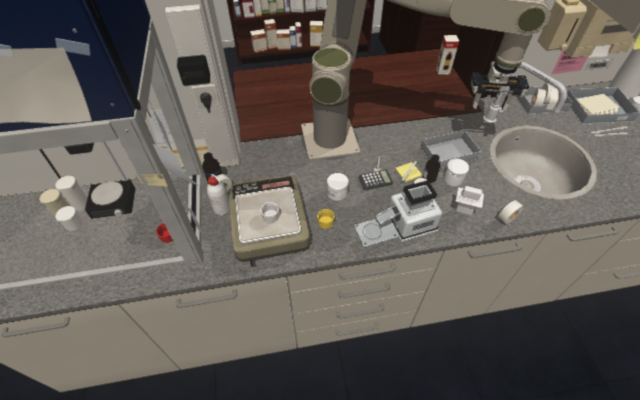

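View pics/top0.png

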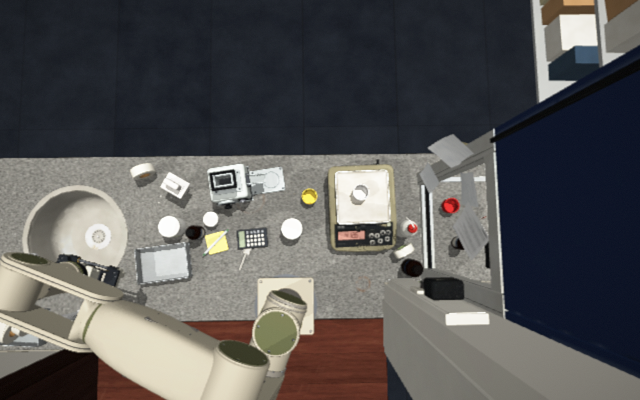

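The scene view shows the balance with the open jar at (271,212), the mill at (415,213) with its spout toward image left, the pusher at (469,200), and decoys (yellow, red, and white objects). In the top view the jar is at (360,194), the mill's chute at (222,181), its ring at (268,180) and the pusher at (175,186).

```bash
cat > h.py <<'E'
import numpy as np,cv2
from scipy.spatial.transform import Rotation as R
np.set_printoptions(precision=4,suppress=True)
def ray(c,uv,s=None):
    "origin, unit direction in world for pixel uv; s = state for wrist"
    K=c["K"];x=(uv[0]-K[0,2])/K[0,0];y=(uv[1]-K[1,2])/K[1,1]
    if "mount" in c:
        r=np.hypot(x,y);d=np.array([x/r*np.sin(r),y/r*np.sin(r),np.cos(r)]) if r>0 else np.array([0,0,1.])
        T=np.eye(4);T[:3,:3]=R.from_rotvec(s["orientation"]).as_matrix();T[:3,3]=s["tool_pos"];T=T@c["mount"]
    else:
        d=np.array([x,y,1]);d/=np.linalg.norm(d);T=np.linalg.inv(c["extrinsics"])
    return T[:3,3],T[:3,:3]@d
def onplane(c,uv,z,s=None):
    o,d=ray(c,uv,s);return o+d*(z-o[2])/d[2]
def proj(c,p,s=None):
    p=np.append(p,1)
    if "mount" in c:
        T=np.eye(4);T[:3,:3]=R.from_rotvec(s["orientation"]).as_matrix();T[:3,3]=s["tool_pos"]
        q=np.linalg.inv(T@c["mount"])@p;t=np.arctan2(np.hypot(q[0],q[1]),q[2]);a=q[:2]/np.hypot(q[0],q[1])*t
        return a*c["K"][0,0]+c["K"][:2,2]
    q=c["extrinsics"]@p;return (c["K"]@q[:3]/q[2])[:2]
E
python3 - <<'E'
import pickle;from h import *
d=pickle.load(open("d0.pkl","rb"));t=d["top"]
for n,uv,z in(("jar",(360,193),.133),("chute",(222,181),.175),("ring",(267,180),.005),("pusher",(174,185),.129),("yellow",(309,197),.042),("bottle",(195,232),.12),("lidded?",(211,219),.04),("tub",(169,227),.08),("white",(291,229),.08)):
    print(n,onplane(t,uv,z))
im=t["image"]
a=cv2.resize(im[150:250,130:330],None,fx=4,fy=4,interpolation=cv2.INTER_CUBIC)
cv2.imwrite("pics/top_crop.png",a)
print(R.from_rotvec(d['s']['orientation']).as_matrix())
E
```

```text
jar [ 0.4235 -0.2854  0.133 ]
chute [0.4682 0.2084 0.175 ]
ring [0.4945 0.0701 0.005 ]
pusher [0.4623 0.3948 0.129 ]
yellow [ 0.4201 -0.0979  0.042 ]
bottle [0.2898 0.3188 0.12  ]
lidded? [0.3397 0.2831 0.04  ]
tub [0.3102 0.4292 0.08  ]
white [ 0.2962 -0.0288  0.08  ]
[[-0.9589  0.2838 -0.0007]
 [ 0.2838  0.9589 -0.0017]
 [ 0.0002 -0.0019 -1.    ]]
```

View pics/top_crop.png

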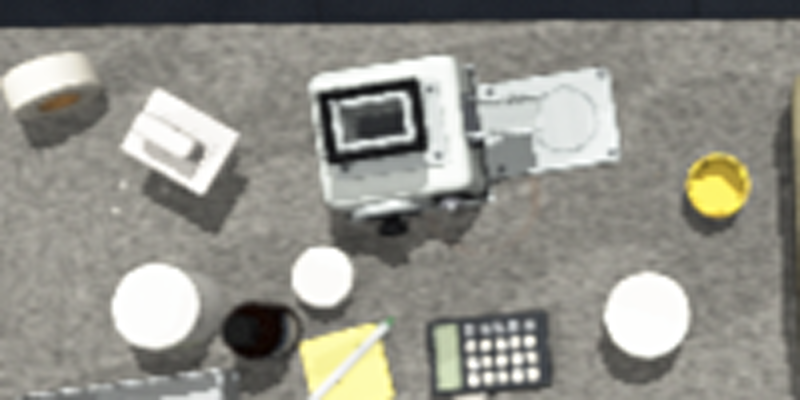

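The crop confirms the mill's front faces image-down (world −x), its spout image-right (world −y), at roughly 8° yaw. The pusher is at crop (180,142), with its long axis roughly −29° yaw. Next I move over mill and pusher for a wrist view.

```bash
python3 -m inch '[270,-275,150,-65,100,270,-275,150,-65,100,270,-275,150,-65,100,270,-275,150,-65,100,270,-275,150,-65,100,270,-275,150,-65,100,270,-275,150,-65,100,270,-275,150,-65,100,270,-275,150,-65,100,270,-275,150,-65,100]'
python3 -m inch '[0,0,0,0,100,0,0,0,0,100]'
cat > snap.py <<'E'
import sys,pickle,cv2
from plant import robot,read_camera
n=sys.argv[1];s=robot.read_state();d={"s":s,"wrist":read_camera("wrist")}
cv2.imwrite(f"pics/{n}.png",d["wrist"]["image"]);pickle.dump(d,open(n+".pkl","wb"));print(s["t"],s["tool_pos"],s["orientation"])
E
python3 snap.py w1
```

```text
t: 0.98
tool_pos: [0.4414, 0.2984, 0.3694]
orientation: [2.06, 2.371, 0.0]
force: [1.1, 1.2, 0.7]
opening: 0.0931
gripper_force: 0.0
t: 1.15
tool_pos: [0.4417, 0.299, 0.3692]
orientation: [2.054, 2.376, 0.002]
force: [-0.7, 0.3, -0.1]
opening: 0.0932
gripper_force: 0.0
1.15 [0.44168332 0.29902518 0.36919461] [2.05422437e+00 2.37646706e+00 1.54959215e-03]
```

View pics/w1.png

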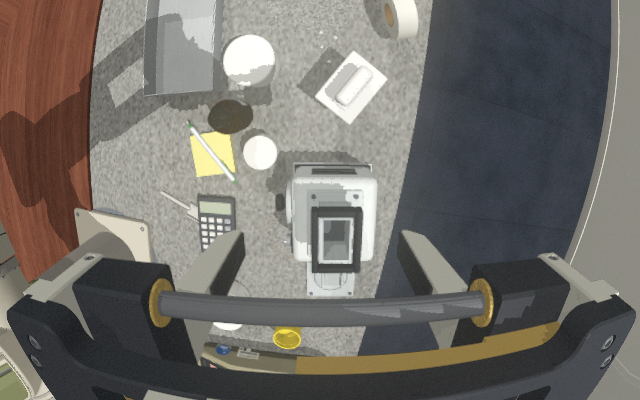

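The wrist view shows the pusher (flange and grip) near (352,87), the mill's black collar at about (335,240), and the decoy lidded jar at (260,152).

```bash
python3 - <<'E'
import pickle;from h import *
d=pickle.load(open("w1.pkl","rb"));w=d["wrist"];s=d["s"];im=w["image"]
a=cv2.resize(im[40:130,300:400],None,fx=4,fy=4,interpolation=cv2.INTER_CUBIC)
b=cv2.resize(im[195:285,290:390],None,fx=4,fy=4,interpolation=cv2.INTER_CUBIC)
cv2.imwrite("pics/w1crop.png",np.hstack([a,b]))
g=im.max(axis=2)
def rect(mask,off,z,name):
    cs,_=cv2.findContours(mask,cv2.RETR_EXTERNAL,cv2.CHAIN_APPROX_NONE);c=max(cs,key=cv2.contourArea)[:,0]
    P=np.array([onplane(w,p+off,z,s)[:2] for p in c],np.float32)*1000
    print(name,len(c),cv2.minAreaRect(P))
rect((g[40:130,300:400]>175).astype(np.uint8),(300,40),.086,"flange")
m=(g[195:285,305:370]<70).astype(np.uint8)
m=cv2.morphologyEx(m,cv2.MORPH_OPEN,np.ones((3,3)))
rect(m,(305,195),.175,"collar")
E
```

```text
flange 460 ((472.8167724609375, 399.49664306640625), (142.61688232421875, 96.33026885986328), 61.71144104003906)Traceback (most recent call last):
  File "<stdin>", line 14, in <module>
  File "<stdin>", line 8, in rect
ValueError: max() iterable argument is empty
```

View pics/w1crop.png

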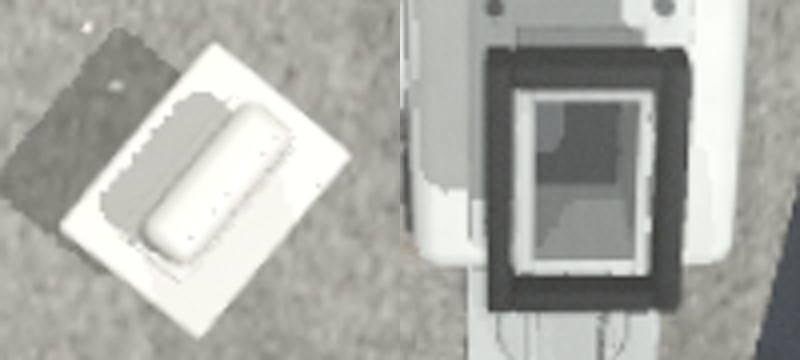

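The crop shows the flange corners and the collar/rim edges clearly, so I convert those corners.

```bash
python3 - <<'E'
import pickle;from h import *
d=pickle.load(open("w1.pkl","rb"));w=d["wrist"];s=d["s"];im=w["image"]
def show(n,pts,off,z,c=w,st=s,k=4):
    P=np.array([onplane(c,(np.array(p)+.5)/k-.5+off,z,st)[:2] for p in pts])*1000
    e=np.roll(P,-1,0)-P
    print(n,"centre",P.mean(0),"sides",np.linalg.norm(e,axis=1),"ang",np.degrees(np.arctan2(e[:,1],e[:,0])));return P
show("flange",[(212,42),(351,156),(200,338),(62,228)],(300,40),.086)
show("griptop",[(255,104),(294,140),(186,258),(146,236)],(300,40),.129)
show("collar",[(88,48),(290,50),(278,309),(88,310)],(290,195),.175)
show("rim",[(115,92),(255,92),(250,274),(114,274)],(290,195),.165)
d0=pickle.load(open("d0.pkl","rb"));t=d0["top"]
show("flange T",[(155,88),(240,135),(205,195),(122,145)],(130,150),.086,t)
show("collar T",[(318,93),(418,79),(426,147),(330,163)],(130,150),.175,t)
print("ring T",onplane(t,(565.5/4-.5+130,118.5/4-.5+150),.005))
# jar in top view
im=t["image"][165:225,330:395];g=cv2.cvtColor(im,cv2.COLOR_BGR2GRAY)
cv2.imwrite("pics/jar_top.png",cv2.resize(t["image"][150:260,320:440],None,fx=5,fy=5,interpolation=cv2.INTER_CUBIC))
E
```

```text
flange centre [470.508  410.3657] sides [64.8432 87.5866 63.7721 87.3857] ang [ -30.118  -120.2225  149.6973   60.4797]
griptop centre [470.6595 410.0675] sides [17.298  53.3078 14.8438 56.8458] ang [ -33.5805 -122.9233  159.8019   59.9178]
collar centre [475.023  212.3252] sides [62.6971 93.4429 64.4509 93.9923] ang [   7.5599  -81.3225 -171.9359   97.6033]
rim centre [475.3729 207.4535] sides [45.1244 67.3278 46.6736 67.0677] ang [   8.0931  -80.8915 -172.2143   97.7894]
flange T centre [468.9044 408.2529] sides [93.0012 64.9666 92.5292 61.7497] ang [-119.5836  150.4723   58.4223  -29.0348]
collar T centre [472.6828 205.2749] sides [89.1396 61.3448 85.5474 63.5882] ang [ -82.6276 -173.1416   98.8272   10.1392]
ring T [0.4978 0.0546 0.005 ]
```

```bash
python3 -m inch '[0,-300,20,0,100,0,-300,20,0,100,0,-300,20,0,100,0,-300,20,0,100,0,-300,20,0,100,0,-300,20,0,100,0,-300,20,0,100,0,-300,20,0,100,0,-300,20,0,100,0,-300,20,0,100]'
python3 -m inch '[-20,-180,0,0,100,-20,-180,0,0,100,-20,-180,0,0,100,-20,-180,0,0,100,-20,-180,0,0,100,-20,-180,0,0,100,-20,-180,0,0,100]'
python3 snap.py w2
```

```text
t: 2.03
tool_pos: [0.44, 0.0014, 0.388]
orientation: [-2.049, -2.379, -0.0]
force: [0.0, 0.2, -0.1]
opening: 0.093
gripper_force: 0.0
t: 2.62
tool_pos: [0.4208, -0.1781, 0.388]
orientation: [-2.048, -2.38, -0.001]
force: [0.3, -0.2, -0.4]
opening: 0.0926
gripper_force: 0.0
2.6167 [ 0.42084151 -0.17811751  0.38797324] [-2.04831243e+00 -2.37989626e+00 -8.48242992e-04]
```

View pics/w2.png

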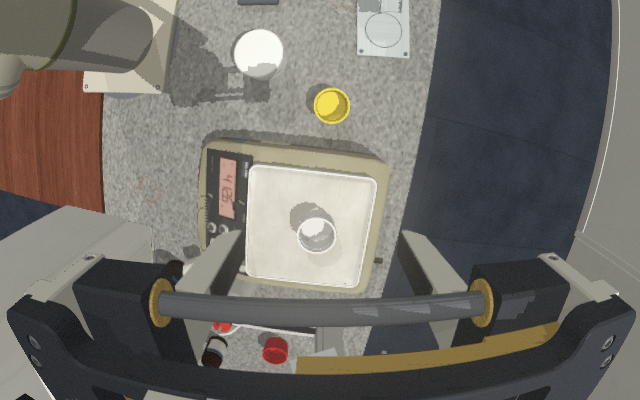

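The wrist view shows the open jar on the pan at about (317,236) and the mill's ring at about (383,30). The yellow and red look-alikes are at (331,105) and (275,350).

```bash
python3 - <<'E'
import pickle;from h import *
d=pickle.load(open("w2.pkl","rb"));im=d["wrist"]["image"]
a=cv2.resize(im[195:275,275:365],None,fx=4.4444,fy=5,interpolation=cv2.INTER_CUBIC)
a=cv2.resize(im[190:270,270:350],(400,400),interpolation=cv2.INTER_CUBIC)
b=cv2.resize(im[0:80,340:420],(400,400),interpolation=cv2.INTER_CUBIC)
a=cv2.convertScaleAbs(a,alpha=1.8,beta=-180)
cv2.imwrite("pics/w2crop.png",np.hstack([a,b]))
E
```

```text
(no output)
```

View pics/w2crop.png

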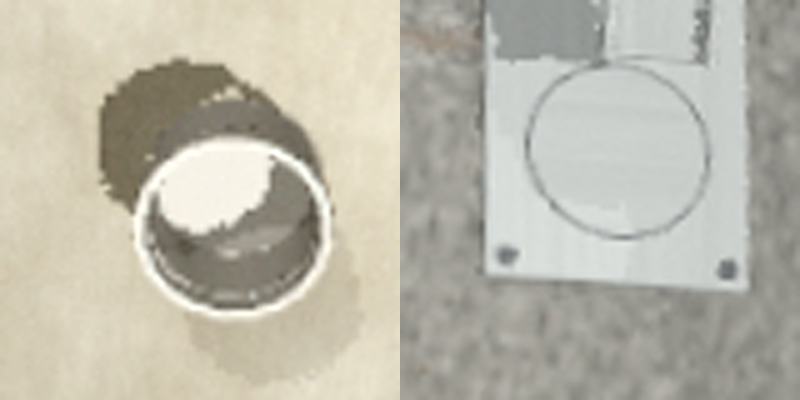

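The crop shows the jar's rim spanning x 135–330 and y 136–320, and the ring spanning x 525–710 and y 62–238.

```bash
python3 - <<'E'
import pickle;from h import *
d=pickle.load(open("w2.pkl","rb"));w=d["wrist"];s=d["s"]
f=lambda p,off,z:onplane(w,(np.array(p)+.5)/5-.5+off,z,s)[:2]*1000
def ell(x0,x1,y0,y1,off,z):
    L,Rr,T,B=[f(p,off,z) for p in((x0,(y0+y1)/2),(x1,(y0+y1)/2),((x0+x1)/2,y0),((x0+x1)/2,y1))]
    print((L+Rr)/2,(T+B)/2,np.linalg.norm(L-Rr),np.linalg.norm(T-B))
ell(135,330,136,320,(270,190),.133)
ell(125,310,62,238,(340,0),.005)
c=[f(p,(340,0),.005) for p in((85,272),(347,291))];e=c[1]-c[0];print("plate end",c,np.linalg.norm(e),np.degrees(np.arctan2(e[1],e[0])),sum(c)/2)
y=R.from_rotvec(s["orientation"]).as_matrix()[:,1];print("tool y ang",np.degrees(np.arctan2(y[1],y[0])))
E
```

```text
[ 430.3    -287.3719] [ 430.4261 -288.0912] 58.29847158857241 60.5967881342065
[497.62  55.75] [497.3408  55.8007] 67.31184799567849 67.26421139580589
plate end [array([457.399 ,   0.7915]), array([551.4058,  13.4743])] 94.8584958383683 7.683593374814233 [504.4024   7.1329]
tool y ang 8.564650036043291
```

Both views agree: chute at (475.7, 209.5) mm, yaw about 7.9°; ring at (497.5, 55.8); jar at (430.4, −287.7). Sizes match what was given. Now I grasp the jar.

```bash
python3 -m inch '[10,-110,-120,-0.6,100,10,-110,-120,-0.6,100,10,-110,-120,-0.6,100,10,-110,-120,-0.6,100,10,-110,-120,-0.6,100,10,-110,-220,-0.6,100,10,-110,-220,-0.6,100,10,-110,-220,-0.6,100,10,-110,-220,-0.6,100,10,-110,-220,-0.6,100]'
python3 -m inch '[0,0,-25,0,100,0,0,-45,0,100,0,0,-66,0,100,0,0,-66,0,100,0,0,-66,0,100]'
```

```text
t: 3.5
tool_pos: [0.431, -0.2875, 0.1688]
orientation: [-2.059, -2.371, -0.001]
force: [0.4, 0.6, 1.3]
opening: 0.0928
gripper_force: 0.0
t: 3.92
tool_pos: [0.4314, -0.2893, 0.1045]
orientation: [2.061, 2.37, 0.0]
force: [-0.1, -0.4, 0.5]
opening: 0.0932
gripper_force: 0.0
```

```bash
python3 -m inch '[0,0,-1,0,50,0,0,-1,0,50,0,0,-1,0,50,0,0,-1,0,50,0,0,-1,0,50,0,0,-1,0,50,0,0,-1,0,50]' 15
python3 -m inch '[0,0,30,0,50,0,0,60,0,50,0,0,60,0,50]'
```

```text
t: 4.5
tool_pos: [0.4304, -0.2899, 0.1021]
orientation: [2.063, 2.369, -0.0]
force: [-0.5, -0.2, 4.4]
opening: 0.0588
gripper_force: 15.2
t: 4.75
tool_pos: [0.4327, -0.2917, 0.1677]
orientation: [2.058, 2.363, 0.0]
force: [0.5, -0.3, 0.6]
opening: 0.0589
gripper_force: 15.2
```

```bash
python3 -m inch '[72,302,30,0,50,72,302,30,0,50,72,302,30,0,50,72,302,30,0,50,72,302,30,0,50,72,302,30,0,50,72,302,30,0,50,72,302,30,0,50,72,302,30,0,50,72,302,30,0,50]'
python3 -m inch '[0,0,-70,0,50,0,0,-70,0,50,0,0,-70,0,50,0,0,-70,0,50]'
python3 snap.py w3; python3 - <<'E'
import pickle;from h import *
d=pickle.load(open("w3.pkl","rb"));s=d["s"];w=d["wrist"]
y=R.from_rotvec(s["orientation"]).as_matrix();print(y,np.degrees(np.arctan2(y[1,1],y[0,1])))
print(proj(w,s["tool_pos"]+np.array([0,0,.031]),s))
im=w["image"];cv2.imwrite("pics/w3crop.png",cv2.resize(im[120:320,200:440],None,fx=3,fy=3,interpolation=cv2.INTER_CUBIC))
E
```

```text
t: 5.58
tool_pos: [0.5022, 0.0133, 0.1912]
orientation: [-2.059, -2.372, 0.001]
force: [-0.4, -0.8, -0.9]
opening: 0.0588
gripper_force: 14.9
t: 5.92
tool_pos: [0.5002, 0.0113, 0.1199]
orientation: [-2.062, -2.365, 0.005]
force: [0.7, -0.3, -1.2]
opening: 0.0588
gripper_force: 14.9
5.9167 [0.50023207 0.01131985 0.11987173] [-2.06210632 -2.36494748  0.0050387 ]
[[-0.1362  0.9907 -0.005 ]
 [ 0.9907  0.1362  0.0001]
 [ 0.0008 -0.005  -1.    ]] 7.826778837833962
[319.5086 271.4442]
```

View pics/w3crop.png

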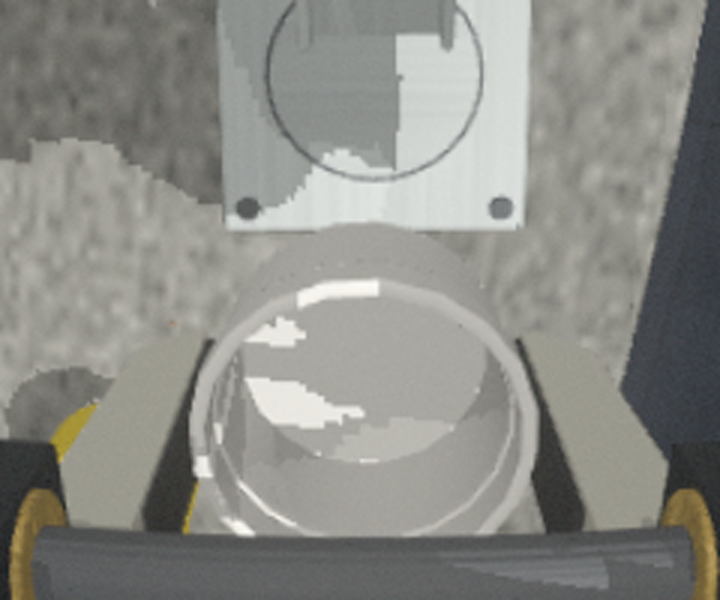

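The jar is held upright: its rim's far edge is at crop (365,280) and its sides at x 190 and 540. The ring appears ahead, x 266–484, bottom y 181.

```bash
python3 - <<'E'
import pickle;from h import *
d=pickle.load(open("w3.pkl","rb"));s=d["s"];w=d["wrist"]
f=lambda p,z:onplane(w,(np.array(p)+.5)/3-.5+(200,120),z,s)[:2]*1000
u=np.array([-.137,.9906]);v=np.array([.9906,.137])
z=s["tool_pos"][2]+.031;L,Rr,T=f((190,425),z),f((540,425),z),f((365,279),z)
print("jar width",np.linalg.norm(L-Rr),"centre",T-30*u,(L+Rr)/2,"TCP",s["tool_pos"]*1000)
a,b,c=f((266,75),.005),f((484,75),.005),f((373,181),.005)
print("ring",np.linalg.norm(a-b),(a+b)/2,c+32.5*u)
p,q=f((224,230),.005),f((524,228),.005);print("plate",p,q,np.linalg.norm(p-q),np.degrees(np.arctan2(*(q-p)[::-1])),(p+q)/2, (p+q)/2+50*u)
E
```

```text
jar width 59.08038426463575 centre [500.9215  13.4078] [500.3811  16.887 ] TCP [500.2321  11.3198 119.8717]
ring 66.75902010477667 [497.6557  55.7478] [497.1903  54.5479]
plate [456.5876  -0.0801] [551.7248  13.7187] 96.13272981279 8.252684860423686 [504.1562   6.8193] [497.3062  56.3493]
```

```bash
python3 -m inch '[3,-1,-30,0,50,3,-1,-60,0,50,3,-1,-85,0,50,3,-1,-99,0,50,3,-1,-99,0,50,3,-1,-99,0,50,3,-1,-99,0,50]'
```

```text
t: 6.55
tool_pos: [0.5076, 0.0109, 0.0254]
orientation: [2.061, 2.366, 0.004]
force: [-0.2, 0.2, -0.8]
opening: 0.0589
gripper_force: 14.9
```

```bash
for i in 1 2 3; do python3 -m inch '[0,0,0,0,50]' | sed -n 2,4p; done
```

```text
tool_pos: [0.5075, 0.011, 0.0253]
orientation: [2.061, 2.367, 0.004]
force: [-0.1, -0.8, -1.7]
tool_pos: [0.507, 0.0111, 0.0247]
orientation: [2.061, 2.367, 0.003]
force: [-0.4, 0.2, -0.6]
tool_pos: [0.5064, 0.0112, 0.024]
orientation: [2.062, 2.368, 0.002]
force: [0.1, -0.0, -1.1]
```

```bash
python3 -m inch '[-3,0,-3,0,50,-3,0,-3,0,50,-3,0,-3,0,50,-3,0,-3,0,50,-4.4,10,-3,0,50,-5.8,20,-3,0,50,-7.2,30,-3,0,50,-8.6,40,-3,0,50,-8.8,41,-3,0,50,-8.8,41,-3,0,50]'; python3 -m inch '[0,0,0,0,50,0,0,0,0,50,0,0,0,0,50,0,0,0,0,50,0,0,0,0,50,0,0,0,0,50]'
```

```text
t: 7.63
tool_pos: [0.4962, 0.0534, 0.0196]
orientation: [-2.061, -2.371, 0.0]
force: [0.6, -0.6, -0.7]
opening: 0.059
gripper_force: 14.9
t: 8.13
tool_pos: [0.4965, 0.0521, 0.0196]
orientation: [2.063, 2.369, -0.0]
force: [0.9, -0.4, -1.0]
opening: 0.0588
gripper_force: 14.9
```

```bash
python3 -m inch '[0.5,1.3,-1,0,50,0.5,1.3,-2,0,50,0.5,1.3,-3,0,50,0.5,1.3,-3.5,0,50,0.5,1.3,-3.5,0,50,0.5,1.3,-3.5,0,50,0.5,1.3,-3.5,0,50]'
```

```text
t: 8.72
tool_pos: [0.4973, 0.0533, 0.0166]
orientation: [2.062, 2.369, -0.0]
force: [-0.8, -3.0, 6.0]
opening: 0.0588
gripper_force: 15.2
```

```bash
python3 -m inch '[0,0,0,0,100,0,0,0,0,100,0,0,0,0,100,0,0,0,0,100,0,0,0,0,100,0,0,0,0,100]'; python3 -m inch '[0,0,15,0,100,0,0,35,0,100,0,0,70,0,100,0,0,110,0,100,0,0,150,0,100,0,0,190,0,100,0,0,230,0,100,0,0,250,0,100,0,-40,250,0,100,0,-40,250,0,100]'; python3 snap.py w4;  python3 - <<'E'
from h import *
im=cv2.imread("pics/w4.png");cv2.imwrite("pics/w4crop.png",cv2.resize(im[90:290,220:460],None,fx=3,fy=3,interpolation=cv2.INTER_CUBIC))
E
```

```text
t: 9.22
tool_pos: [0.4969, 0.0537, 0.016]
orientation: [-2.063, -2.369, 0.0]
force: [0.8, 1.5, 0.2]
opening: 0.091
gripper_force: 0.0
t: 10.05
tool_pos: [0.4982, 0.0097, 0.2686]
orientation: [2.061, 2.364, 0.001]
force: [-0.3, -0.0, -0.2]
opening: 0.093
gripper_force: 0.0
10.05 [0.49816171 0.00966696 0.2686043 ] [2.06101643e+00 2.36407637e+00 8.99202892e-04]
```

View pics/w4crop.png

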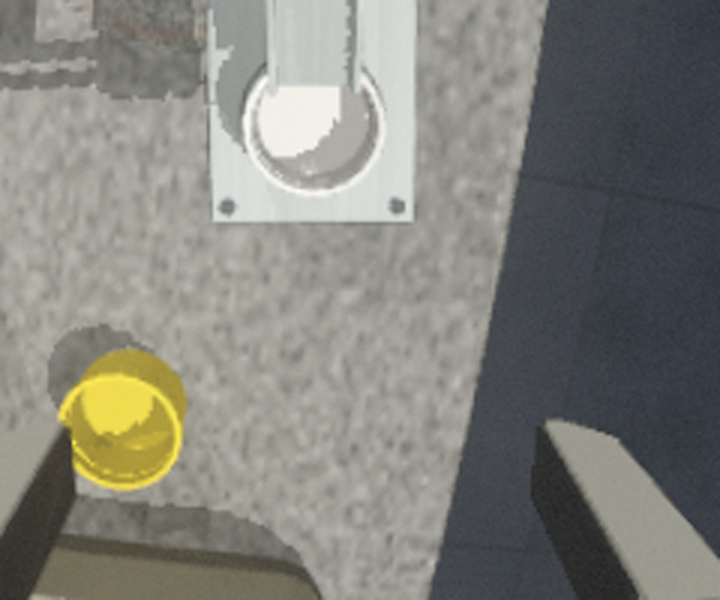

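The jar stands on the ring with the spout's end over its mouth; its rim spans crop x 243–386, with the bottom at y 196. Now I go over the pusher.

```bash
python3 - <<'E'
import pickle;from h import *
d=pickle.load(open("w4.pkl","rb"));s=d["s"];w=d["wrist"]
f=lambda p,z:onplane(w,(np.array(p)+.5)/3-.5+(220,90),z,s)[:2]*1000
u=np.array([-.137,.9906]);L,Rr,B=f((243,125),.047),f((386,125),.047),f((315,196),.047)
print(np.linalg.norm(L-Rr),(L+Rr)/2,B+30*u)
E
python3 -m inch '[-10,200,20,-20,100,-10,200,20,-20,100,-10,200,20,-20,100,-27,397,20,-37.7,100,-27,397,20,-37.7,100,-27,397,20,-37.7,100,-27,397,20,-37.7,100,-27,397,20,-37.7,100,-27,397,20,-37.7,100,-27,397,20,-37.7,100]'
python3 -m inch '[0,0,0,0,100,0,0,0,0,100,0,0,0,0,100]'
python3 -m inch '[0,0,0,0,100,0,0,0,0,100,0,0,0,0,100]'
python3 snap.py w5;python3 - <<'E'
import pickle;from h import *
d=pickle.load(open("w5.pkl","rb"));s=d["s"];w=d["wrist"];im=w["image"]
y=R.from_rotvec(s["orientation"]).as_matrix()[:,1];print("tool y ang",np.degrees(np.arctan2(y[1],y[0])))
p=proj(w,np.array([.4705,.410,.086]),s);print("expected px",p)
g=im.min(axis=2)
for th in(190,205,220):
    m=(g>th).astype(np.uint8);m=cv2.morphologyEx(m,cv2.MORPH_OPEN,np.ones((3,3)))
    n,l,st,c=cv2.connectedComponentsWithStats(m)
    for i in range(1,n):
        if st[i,4]>400 and np.linalg.norm(c[i]-p)<60:
            pts=cv2.findContours((l==i).astype(np.uint8),0,1)[0][0][:,0]
            P=np.array([onplane(w,q,.086,s)[:2]*1000 for q in pts],np.float32)
            print(th,st[i],c[i],cv2.minAreaRect(P))
E
```

```text
59.74576436678483 [497.8541  55.9325] [498.095   55.5752]
t: 10.93
tool_pos: [0.469, 0.4071, 0.2849]
orientation: [-2.718, -1.576, 0.002]
force: [0.6, -0.1, 0.4]
opening: 0.0933
gripper_force: 0.0
t: 11.18
tool_pos: [0.4698, 0.4047, 0.2848]
orientation: [2.717, 1.577, -0.003]
force: [0.7, -0.2, 0.3]
opening: 0.0932
gripper_force: 0.0
t: 11.43
tool_pos: [0.471, 0.4035, 0.2864]
orientation: [2.719, 1.573, 0.001]
force: [-1.7, -0.5, 0.8]
opening: 0.0928
gripper_force: 0.0
11.4333 [0.4709611  0.40352844 0.28638411] [2.71923915e+00 1.57327695e+00 9.55026845e-04]
tool y ang -29.895018826647355
expected px [317.6992 167.0689]
190 [ 290  130   56   73 3236] [320.4731 165.3319] ((470.36688232421875, 410.545654296875), (89.84381866455078, 65.64991760253906), 59.66322326660156)
205 [ 290  130   55   72 3047] [320.9285 164.9255] ((470.39947509765625, 411.1502380371094), (88.32278442382812, 65.19465637207031), 60.03738784790039)
220 [ 291  131   54   71 2537] [322.9976 162.2278] ((470.2421569824219, 410.753662109375), (87.32421112060547, 63.68328857421875), 59.560577392578125)
```

```bash
python3 -m inch '[-0.7,7,-40,-0.3,100,-0.7,7,-80,-0.3,100,-0.7,7,-120,-0.3,100,-0.7,7,-145,-0.3,100,-0.7,7,-145,-0.3,100,-0.7,7,-145,-0.3,100,-0.7,7,-145,-0.3,100,-0.7,7,-145,-0.3,100]'
python3 -m inch '[0,0,0,0,100,0,0,0,0,100,0,0,0,0,100]'
```

```text
t: 12.15
tool_pos: [0.4716, 0.4128, 0.1447]
orientation: [-2.722, -1.568, -0.008]
force: [-0.2, 0.4, 0.6]
opening: 0.0931
gripper_force: 0.0
t: 12.4
tool_pos: [0.4704, 0.4122, 0.1424]
orientation: [-2.722, -1.569, -0.003]
force: [-0.6, -0.5, -0.6]
opening: 0.0929
gripper_force: 0.0
```

```bash
python3 -m inch '[0,-1.5,-20,0,100,0,-1.5,-38,0,100,0,-1.5,-47,0,100,0,-1.5,-47,0,100,0,-1.5,-47,0,100,0,-1.5,-47,0,100]'
python3 -m inch '[0,0,0,0,5,0,0,0,0,5,0,0,0,0,5,0,0,0,0,5,0,0,0,0,5,0,0,0,0,5,0,0,0,0,5,0,0,0,0,5]' 45
```

```text
t: 12.9
tool_pos: [0.4703, 0.4107, 0.0952]
orientation: [-2.722, -1.569, -0.002]
force: [0.2, 0.3, 0.7]
opening: 0.0928
gripper_force: 0.0
t: 13.57
tool_pos: [0.4697, 0.4102, 0.0939]
orientation: [2.722, 1.569, -0.0]
force: [0.0, -1.1, -0.2]
opening: 0.0444
gripper_force: 0.0
```

```bash
python3 -m inch '[0,0,0,0,5,0,0,0,0,5,0,0,0,0,5,0,0,0,0,5,0,0,0,0,5,0,0,0,0,5,0,0,0,0,5,0,0,0,0,5]'
```

```text
t: 14.23
tool_pos: [0.4697, 0.4102, 0.0939]
orientation: [-2.722, -1.569, 0.0]
force: [0.2, -1.2, -0.7]
opening: 0.0219
gripper_force: 45.0
```

```bash
python3 -m inch '[0,0,40,0,5,0,0,80,0,5,0,0,120,0,5,0,0,160,0,5,0,0,200,0,5,0,0,216,10,5,0,-20,216,15,5,0,-40,216,22,5,0,-60,216,29,5,0,-80,216,38,5]'
python3 -m inch '[6,-121,0,2,5,6,-121,0,2,5,6,-121,0,2,5,6,-121,0,2,5,6,-121,0,2,5,6,-121,0,2,5,6,-121,0,2,5,6,-121,0,2,5]'
python3 -m inch '[0,0,0,0,5,0,0,0,0,5,0,0,0,0,5,0,0,0,0,5,0,0,0,0,5,0,0,0,0,5]'
```

```text
t: 15.07
tool_pos: [0.4695, 0.3294, 0.3097]
orientation: [-2.1, -2.336, 0.001]
force: [0.3, 0.1, -2.0]
opening: 0.022
gripper_force: 45.0
t: 15.73
tool_pos: [0.4755, 0.2104, 0.3097]
orientation: [-2.065, -2.367, 0.0]
force: [0.6, -0.4, -1.9]
opening: 0.0217
gripper_force: 45.0
t: 16.23
tool_pos: [0.4757, 0.2093, 0.3099]
orientation: [-2.067, -2.366, 0.0]
force: [-0.5, -0.2, -1.4]
opening: 0.022
gripper_force: 45.0
```

```bash
python3 -m inch '[0,-0.4,-20,0.2,5,0,-0.4,-35,0.2,5,0,-0.4,-45,0.2,5,0,-0.4,-45,0.2,5,0,-0.4,-45,0.2,5]' | sed -n 2,4p
for i in 1 2; do python3 -m inch '[0,0,-3,0,5,0,0,-6,0,5,0,0,-6,0,5,0,0,-6,0,5]' | sed -n 2,4p; done
```

```text
tool_pos: [0.4754, 0.2087, 0.2646]
orientation: [-2.062, -2.369, 0.002]
force: [-0.0, 0.4, -1.2]
tool_pos: [0.4759, 0.2089, 0.2593]
orientation: [2.063, 2.369, 0.001]
force: [0.3, -0.3, -1.7]
tool_pos: [0.4756, 0.2087, 0.2526]
orientation: [-2.063, -2.369, 0.001]
force: [0.8, -0.2, -1.7]
```

Foot is 6 mm into the opening with no contact; I continue gently past the taper.

```bash
for i in 1 2 3; do python3 -m inch '[0,0,-2,0,5,0,0,-4,0,5,0,0,-4,0,5,0,0,-4,0,5]' | sed -n 2,4p; done
```

```text
tool_pos: [0.4756, 0.2088, 0.2487]
orientation: [-2.063, -2.369, 0.001]
force: [-0.1, -0.4, -1.1]
tool_pos: [0.4756, 0.2087, 0.2447]
orientation: [-2.063, -2.369, 0.001]
force: [-0.3, 1.2, -1.6]
tool_pos: [0.4756, 0.2088, 0.2407]
orientation: [-2.063, -2.369, 0.001]
force: [0.6, 1.0, -1.5]
```

```bash
for i in 1 2 3; do python3 -m inch '[0,0,-4,0,5,0,0,-8,0,5,0,0,-12,0,5,0,0,-15,0,5,0,0,-15,0,5,0,0,-15,0,5]' | sed -n 2,4p; done
```

```text
tool_pos: [0.4755, 0.2087, 0.2255]
orientation: [-2.062, -2.369, 0.001]
force: [0.3, -0.1, -2.0]
tool_pos: [0.4756, 0.2087, 0.2106]
orientation: [-2.063, -2.369, 0.001]
force: [-0.0, 0.0, -1.0]
tool_pos: [0.4756, 0.2087, 0.1956]
orientation: [-2.063, -2.369, 0.001]
force: [0.3, -0.1, -1.4]
```

```bash
python3 -m inch '[0,0,-4,0,5,0,0,-8,0,5,0,0,-12,0,5,0,0,-14,0,5,0,0,-14,0,5,0,0,-14,0,5]' | sed -n 2,6p; for i in 1 2; do python3 -m inch '[0,0,-1,0,5,0,0,-2,0,5,0,0,-2,0,5,0,0,-2,0,5]' | sed -n 2,6p; done
```

```text
tool_pos: [0.476, 0.2089, 0.1825]
orientation: [2.062, 2.369, 0.001]
force: [-2.4, -0.2, 6.1]
opening: 0.0219
gripper_force: 45.0
tool_pos: [0.476, 0.2089, 0.1807]
orientation: [2.062, 2.369, 0.001]
force: [-3.4, -0.5, 7.1]
opening: 0.0215
gripper_force: 45.0
tool_pos: [0.476, 0.2089, 0.1789]
orientation: [2.062, 2.369, 0.001]
force: [-3.0, -1.1, 8.1]
opening: 0.0218
gripper_force: 45.0
```

```bash
for i in 1 2; do python3 -m inch '[0,0,-1,0,5,0,0,-1,0,5,0,0,-1,0,5,0,0,-1,0,5]' | sed -n 2,6p; done
```

```text
tool_pos: [0.476, 0.209, 0.1789]
orientation: [2.062, 2.369, 0.002]
force: [-6.0, -2.0, 14.7]
opening: 0.0218
gripper_force: 45.0
tool_pos: [0.476, 0.209, 0.1789]
orientation: [2.062, 2.369, 0.002]
force: [-11.1, -3.6, 20.9]
opening: 0.0214
gripper_force: 45.0
```

Bottomed out at the predicted height (z 0.179), with the force jumping to 21 N. I hold for a second and check with the last picture.

```bash
python3 -m inch '[0,0,0,0,5,0,0,0,0,5,0,0,0,0,5,0,0,0,0,5,0,0,0,0,5,0,0,0,0,5,0,0,0,0,5,0,0,0,0,5,0,0,0,0,5,0,0,0,0,5]'; python3 - <<'E'
from plant import read_camera;import cv2,numpy as np
a=read_camera("scene")["image"][140:260,220:500];b=read_camera("wrist")["image"][90:330,180:480]
cv2.imwrite("pics/fin.png",np.vstack([cv2.resize(a,(600,257),interpolation=2),cv2.resize(b,(600,340)) ]))
E
```

```text
t: 22.48
tool_pos: [0.476, 0.2089, 0.1789]
orientation: [2.062, 2.369, 0.002]
force: [-10.7, -3.8, 20.9]
opening: 0.0216
gripper_force: 45.0
```

View pics/fin.png

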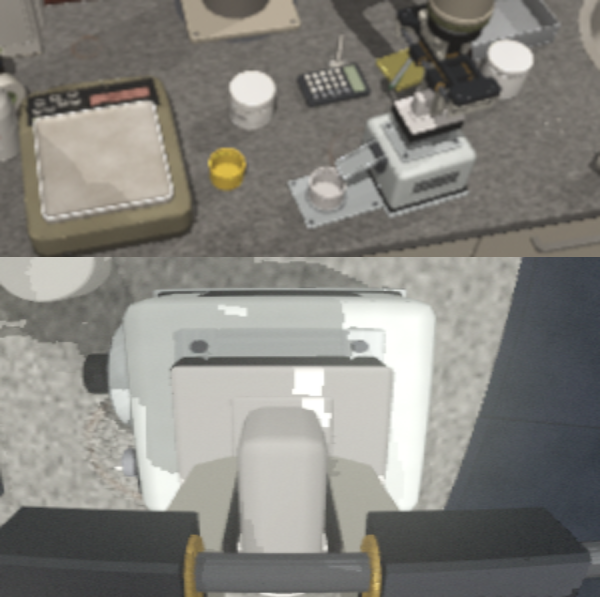

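The picture shows the pusher home, with its flange on the collar at (280,420). The jar is upright under the spout at (327,188), and the bystanders are untouched.

```bash
python3 -c "
from plant import job
print(job.close_job())"
```

```text
the job is handed in; nothing more can be done
None
```

The job is handed in at about 22.5 s: the jar stands on the ring (within about 1 mm) under the spout, and the gripper still holds the pusher home, pressing the collar fully down with about 21 N.

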